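# Set out the bench for a moisture run

## Task

Set out the next moisture run on the grey-blue bench mat: stand the amber jar on the centre of the stirrer's round plate, the blue-rimmed crucible on the centre of the white porcelain tile with its white lid on top, and the blue-capped vial exactly midway between jar and crucible. Stand the green-capped vial straight behind the blue one, that is on its far side from the robot, square to the long edges of the mat, with 6 cm between their centres. Keep jar, crucible and vials upright all the time, and leave the clay crucible and the red-capped vial where they stand.

Things in the scene. Friction and masses are not known exactly. Their poses are not given: they have to be found in the camera images.
- mat: thin grey-blue mat fixed to the bench, 170 mm by 480 mm, 3 mm thick. Origin: on the bench surface, midway between stirrer and tile centres; x axis points across the mat away from the robot (mat runs from x = -70 to +100 mm), y along its length (-240 to +240 mm), z up. Its top is at z = 3 mm. It lies turned by up to 0.15 rad.
- stirrer: white laboratory stirrer, a 120 mm square box fixed on the mat, with a round aluminium plate of 100 mm diameter on its top and a black knob on its front. Origin: centre of its underside (3 mm above the bench), z up; the plate's upper face is 55 mm above the origin. It stands on one end of the mat, 170 mm left or right of the mat's origin.
- tile: round white porcelain tile fixed on the mat, 90 mm diameter, 10 mm thick, with a ring of grey dots. Origin: centre of its underside (3 mm above the bench), z up; its upper face is 10 mm above the origin. It lies on the other end of the mat from the stirrer, 170 mm from the mat's origin.
- jar: amber glass jar with paper label and white screw cap; 70 mm tall, body 56 mm diameter up to 52 mm, cap 54 mm diameter above that. Origin: centre of its underside, z up; yaw means nothing. Loose, 100 to 210 g.
- crucible: porcelain crucible, open at the top, white below and blue on the outer and inner rim half (from 22 mm up); 42 mm tall, 44 mm diameter at the foot widening to 50 mm at the rim, wall 3.5 mm. Origin: centre of its underside, z up; yaw means nothing. Loose, about 50 to 100 g, stands upright empty.
- lid: white porcelain lid of the blue-rimmed crucible, loose, 35 g, lying knob up: plug 32 mm diameter (z 0 to 5 mm) that fits loosely in the 43 mm mouth, disc 54 mm diameter (z 5 to 9 mm), round knob 16 mm diameter (z 9 to 29 mm). Origin: centre of the plug's underside, z up. Seated, the disc rests on the rim and the lid's origin is 37 mm above the crucible's origin.
- vial_blue: glass sample vial full of cream powder with a blue cap; 60 mm tall, body 28 mm diameter up to 44 mm, cap 26 mm diameter above that. Origin: centre of its underside, z up along it; yaw means nothing. Loose, about 30 to 55 g, stands on the bench at the start.
- vial_green: glass sample vial full of cream powder with a green cap; 60 mm tall, body 28 mm diameter up to 44 mm, cap 26 mm diameter above that. Origin: centre of its underside, z up along it; yaw means nothing. Loose, about 30 to 55 g, stands on the bench at the start.
- clay: plain reddish-brown clay crucible of the same shape and size as the porcelain one (42 mm tall, 50 mm rim diameter). A bystander: not to be moved. Origin: centre of its underside, z up.
- vial_red: glass sample vial full of cream powder with a red cap; 60 mm tall, body 28 mm diameter up to 44 mm, cap 26 mm diameter above that. Origin: centre of its underside, z up along it; yaw means nothing. Loose, about 30 to 55 g, stands on the bench at the start. A bystander: not to be moved.
Things that resemble listed ones, but are neither listed nor needed, are in the scene too. Leave any pink or yellow look-alike of the lid alone.

How it is judged:
At the end, for the whole second after the job is handed in: All upright, released, at rest: jar on plate and blue-rimmed crucible on tile within 15 mm of centre; lid seated, 8 mm; blue vial on mat within 15 mm of the stirrer-tile midpoint; green vial on mat behind it (mat +x), centres 45 to 75 mm apart, within 20 mm of the mat's x axis (horizontal distance between jar and stirrer below 0.015 m and z of jar in the frame of stirrer between 0.051 and 0.06 m and horizontal distance between crucible and tile below 0.015 m and z of crucible in the frame of tile between 0.007 and 0.014 m and horizontal distance between lid and crucible below 0.008 m and z of lid in the frame of crucible between 0.033 and 0.041 m and horizontal distance between vial_blue and mat below 0.015 m and z of each of vial_blue, vial_green in the frame of mat below 0.008 m and horizontal distance between vial_green and vial_blue between 0.045 and 0.075 m and x of vial_green in the frame of mat above 0.03 m and y of vial_green in the frame of mat between -0.02 and 0.02 m and angle between each of jar, crucible, lid, vial_blue, vial_green's own z axis and vertical below 0.12 rad and linear speed of each of jar, crucible, lid, vial_blue, vial_green below 0.02 m/s); the robot touches nothing.
It fails at once if a bystander (clay crucible or red-capped vial) is pushed more than 15 mm or tipped (distance of any of clay, vial_red from where it was at the start of the episode above 0.015 m or angle between any of clay, vial_red's own z axis and vertical above 0.4 rad).
It fails at once if the jar, the crucible or a vial to be placed is tipped by more than about 30 degrees (angle between any of jar, crucible, vial_blue, vial_green's own z axis and vertical above 0.52 rad).
It also fails if it takes over 128 s, if anything falls off the work surface, if the arm or the gripper's body presses on something with over 40 N, if the wrist force passes 120 N, or if a joint passes its speed limit or range.

## Robot

A 7-joint arm with a two-finger parallel gripper is mounted at the origin on the work surface. World frame = base frame: x ahead of the robot, y to its left, z up, the work surface at z = 0. Lengths are in m, angles in rad, forces in N, time in s.
With the tool pointing down it reaches from about 0.425 to 1.025 m from the base axis. Payload 3.6 kg.
Tool frame: the origin (TCP) lies at the very end of the fingers, on their centre line; the grasp point (between the pads) lies 19 mm behind it; z points along the fingers, y is the direction in which the jaws open and shut (so a half turn about z gives the same grasp; the last joint's range is limited). The gripper opens to 85 mm and grips with 20 to 120 N. Pads are 22 mm wide; open, the fingers measure 114 mm over their backs; the gripper's body (76 mm by 85 mm) begins 54 mm behind the grasp point. The pads swing forward as they close: fully open they stand 13 mm farther back than shut.
Start: joints at [1.145, 0.591, 0.048, 1.609, -0.033, 0.943, -0.034], TCP at [0.237, -0.685, 0.231] pointing down, gripper open.
Joint ranges: [-2.69, 2.69], [-0.47, 2.24], [-1.27, 1.36], [0.19, 2.51], [-1.53, 4.68], [0.08, 2.07], [-3.09, 3.09]. Speed limits (rad/s): [2.57, 2.57, 3.14, 3.14, 3.14, 3.14, 3.14].

## Interface

Orientations are given as a rotation vector (axis times angle).
In Python, from bench import r, cams gives the robot as it stands.
- The arm moves only by the shell command python3 -m pendant 'ROWS' [FORCE]. ROWS is JSON, a list of rows, each a list of 3 entries, a list of its own where there are three numbers: the closure, from -1 (fully open) to 1 (shut), then the shift along the world's x, y, z scaled (see below), then the turn, a rotation vector about the world's x, y, z scaled (see below). A call has 1 to 12 rows; each row shifts and turns the commanded pose from where the row before left it; what a row does not reach is not made up. The controller multiplies each number of a shift by 2.5 cm and each number of a turn by 0.15 rad. A row lasts 1/10 s, in which the tool goes at most 50 mm and 8.59 degrees, less where a joint would pass 70% of its speed; a pose out of reach is approached as far as the arm can. A call with a number of a shift or a turn outside -1 to 1 is refused whole. A call with a gripper value outside its range is refused whole. The fingers move at their own pace and stop on an object; FORCE is the grip in N (left out, the last holds). Time passes only in rows, so rows that do not move let the fingers close. It gives the time, the measured TCP pose, the force and the opening at its end, in the units of the state.
- r.observe(): the state, without advancing time (a new reading comes with each control period).
- cams.grab_frame(name): name is "scene" or "top" or "wrist"; returns the picture (384x512x3 uint8, blue, green, red); there is no depth.
- cams.camera_model(name): a dict with "camera_matrix" (3x3 intrinsics, pixels), "rvec" (rotation vector, rad) and "tvec" (3), from world to camera coordinates, as OpenCV has them. Camera axes: x right, y down, z forward; pixel columns grow to the right and rows downward; lengths in m; the calibration is good to about 2 mm. A picture is of the moment at which its call begins: read the wrist's pose just before it. camera_model takes no time and is no camera call; for the wrist camera it gives the pose at the moment of the call.
- r.close_job(): hands the job in, once; it reports no verdict.
The state is a dict: "clock": time; "q": joint angles; "qd": joint speeds; "joint_torque": joint torques, N m; "tool_pos": TCP position; "tcp_rot": TCP orientation; "wrist_force": force on the tool from outside, world axes, zero at the start; "wrist_torque": the same for the moment, N m; "opening": finger opening in m.
Only numpy, scipy, OpenCV 4.12 (cv2) and the standard library are available. Lean on these libraries where they do the work, as an engineer would, in place of code of your own. Each camera call takes 0.05 s, during which the arm holds its last target. There are 200 camera calls.

## Working session

There is one attempt and no reset: what is moved stays moved. The work goes in short steps, Python scripts to look and compute and a shell command to move; the robot and the scene stay as the last step left them, time stands still between calls to the robot, and variables do not carry over. Pictures are saved under pics/ and viewed, about 12 in all and at most 16, crops included, and the job is handed in when it is done.

```bash
ls; mkdir -p pics; python3 - <<'E'
from bench import r,cams
import cv2,numpy as np
s=r.observe();print(s['clock'],s['tool_pos'],s['tcp_rot'],s['opening'])
for n in('scene','top'):
    cv2.imwrite(f'pics/{n}0.png',cams.grab_frame(n));m=cams.camera_model(n);R=cv2.Rodrigues(np.array(m['rvec']))[0];print(n,m['camera_matrix'],-R.T@np.array(m['tvec']).ravel(),R[2])
E
```

```text
pics
0.0 [ 0.23659237 -0.68443149  0.23013372] [-3.09601681e+00 -5.20144463e-01  7.92840012e-04] 0.08504293957401375
scene [[453.49535746   0.         266.02123721]
 [  0.         453.49535746 183.85788781]
 [  0.           0.           1.        ]] [1.14698041 0.55411339 0.69910811] [-0.58717969 -0.52094677 -0.61954376]
top [[485.98843257   0.         249.23260641]
 [  0.         485.98843257 200.20262541]
 [  0.           0.           1.        ]] [0.36442987 0.01417668 1.33944125] [ 0.09877397 -0.02143369 -0.99487904]
```

View pics/scene0.png

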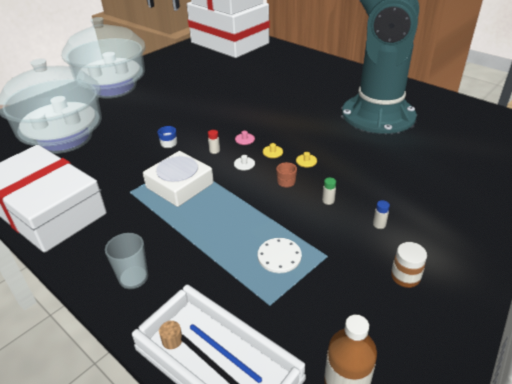

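View pics/top0.png

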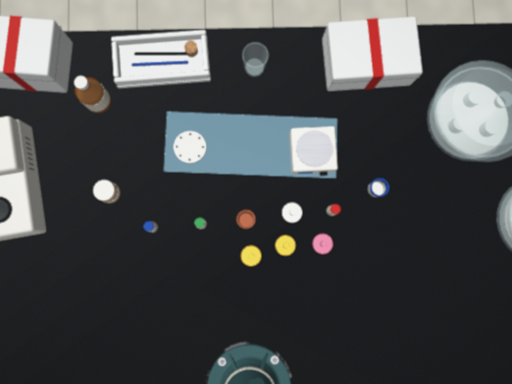

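Top view: white-capped amber jar (106,191), not the bottle (92,93). Blue vial (150,227), green vial (200,223) and red vial (334,210). Clay crucible (246,219), blue-rimmed crucible (378,187). White lid (292,212), with yellow look-alikes (250,256) and (285,245) and a pink one (322,244). Stirrer plate (314,149), tile (190,147). Next I'll measure these and check my choices in a close crop.

```bash
cat > h.py <<'E'
from bench import r,cams
import cv2,numpy as np
def ray(n,uv,z,m=None):
    m=m or cams.camera_model(n);K=np.array(m['camera_matrix']);R=cv2.Rodrigues(np.array(m['rvec']))[0]
    c=-R.T@np.array(m['tvec']).ravel();p=cv2.undistortPoints(np.array([[uv]],float),K,None)[0,0]
    d=R.T@np.array([p[0],p[1],1]);return c+d*(z-c[2])/d[2]
def blob(img,guess,f,w=22):
    "centroid, area, bbox of the mask blob nearest the guess; f(H,S,V)->mask"
    x,y=map(int,guess);x0,y0=max(x-w,0),max(y-w,0);c=cv2.cvtColor(img[y0:y+w,x0:x+w],cv2.COLOR_BGR2HSV).astype(int)
    k=f(c[...,0],c[...,1],c[...,2]).astype(np.uint8);n,l,st,ce=cv2.connectedComponentsWithStats(k)
    i=1+np.argmax(st[1:,4]);hull=cv2.convexHull(np.argwhere(l==i)[:,::-1].astype(np.int32));M=cv2.moments(hull)
    return (M['m10']/M['m00']+x0,M['m01']/M['m00']+y0),int(st[i,4]),st[i,:4]+[x0,y0,0,0]
white=lambda H,S,V:(S<70)&(V>140)
blue=lambda H,S,V:(abs(H-115)<15)&(S>130)&(V>50)
green=lambda H,S,V:(abs(H-65)<20)&(S>100)&(V>40)
red=lambda H,S,V:((H<12)|(H>168))&(S>110)&(V>50)
E
python3 - <<'E'
from h import *
t=cv2.imread('pics/top0.png');s=cv2.imread('pics/scene0.png')
cv2.imwrite('pics/crop0.png',cv2.resize(t[130:275,90:400],None,fx=2.5,fy=2.5,interpolation=cv2.INTER_CUBIC))
L=[('jar',(106,191),(409,252),white,.070),('cru',(378,187),(167,133),blue,.042),('lid',(292,212),(245,161),white,.009),('vb',(150,227),(382,207),blue,.058),('vg',(200,223),(330,184),green,.058),('vr',(334,210),(213,135),red,.058),('clay',(246,219),(287,170),red,.042),('tile',(190,147),(280,255),white,.013)]
for n,a,b,f,z in L:
    for cam,img,g in(('top',t,a),('scene',s,b)):
        try:
            c,ar,bb=blob(img,g,f,30 if n=='tile' else 20);print(n,cam,np.round(c,1),ar,bb,np.round(ray(cam,c,z),4))
        except Exception as e:print(n,cam,e)
# mat
h=cv2.cvtColor(t,cv2.COLOR_BGR2HSV).astype(int);k=((abs(h[...,0]-102)<10)&(h[...,1]>70)&(h[...,2]>70)).astype(np.uint8)
n,l,st,ce=cv2.connectedComponentsWithStats(k);i=1+np.argmax(st[1:,4]);ct=np.argwhere(l==i)[:,::-1].astype(np.float32)
P=np.float32([ray('top',p,.003)[:2] for p in cv2.convexHull(ct)[:,0]]);print('mat',cv2.minAreaRect(P),cv2.boxPoints(cv2.minAreaRect(P)))
print('plate',ray('top',(314.5,149),.058))
E
```

```text
jar top [103.5 190. ] 363 [ 93 180  22  21] [0.5272 0.3674 0.07  ]
jar scene [411.3 255.1] 649 [397 242  30  27] [0.538  0.3717 0.07  ]
cru top [380.4 186.4] 116 [371 177  19  21] [ 0.5217 -0.3694  0.042 ]
cru scene [166.3 132.6] 204 [157 126  19  15] [ 0.5292 -0.3566  0.042 ]
lid top [291.5 212.3] 318 [282 203  20  20] [ 0.4602 -0.1299  0.009 ]
lid scene [244.  162.5] 231 [234 155  21  15] [ 0.4622 -0.1293  0.009 ]
vb top [147.7 225.6] 87 [143 221  11  10] [0.4317 0.255  0.058 ]
vb scene [382.7 205.9] 136 [377 200  13  13] [0.436  0.2559 0.058 ]
vg top [198.5 221.7] 86 [194 217  10  10] [0.4382 0.1217 0.058 ]
vg scene [329.5 182.3] 121 [324 177  12  12] [0.4417 0.1224 0.058 ]
vr top [335.5 208.5] 106 [330 203  12  12] [ 0.4637 -0.2418  0.058 ]
vr scene [212.6 133.6] 96 [207 129  12  10] [ 0.4678 -0.2355  0.058 ]
clay top [245.6 218.8] 309 [236 209  20  20] [ 0.4436 -0.0027  0.042 ]
clay scene [286.2 173.7] 424 [276 162  21  25] [0.4633 0.013  0.042 ]
tile top [189.3 146.5] 948 [172 130  35  34] [0.6497 0.1472 0.013 ]
tile scene [279.2 255. ] 1348 [257 237  46  37] [0.6559 0.1511 0.013 ]
mat ((0.6536967754364014, -0.023453831672668457), (0.4829731583595276, 0.17455941438674927), 86.35224914550781) [[ 0.55122995 -0.25889823]
 [ 0.72543573 -0.2700041 ]
 [ 0.7561636   0.21199057]
 [ 0.5819578   0.22309643]]
plate [ 0.62525949 -0.1924981   0.058     ]
```

View pics/crop0.png

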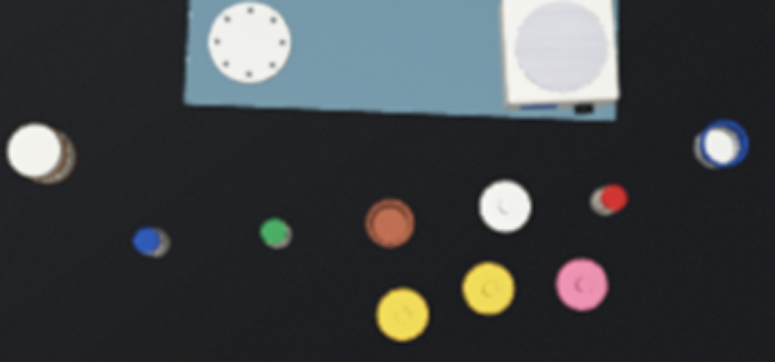

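The crop confirms the choices: the crucible with the blue ring at (722,145) is white inside, and the white lid is at (505,207). Mat yaw is about -0.064 and its origin about (0.638,-0.0225). I'll go above the crucible first and square the jaws to the mat on the way.

```bash
python3 -m pendant '[[-1,[0.95,1,0],[0,0,-0.88]],[-1,[0.95,1,0],[0,0,-0.88]],[-1,[0.95,1,0],[0,0,-0.88]],[-1,[0.95,1,0],[0,0,0]],[-1,[0.95,1,0],[0,0,0]],[-1,[0.95,1,0],[0,0,0]],[-1,[0.95,1,0],[0,0,0]],[-1,[0.95,1,0],[0,0,0]],[-1,[0.95,1,0],[0,0,0]],[-1,[0.95,1,0],[0,0,0]],[-1,[0.95,1,0],[0,0,0]],[-1,[0.95,1,0],[0,0,0]]]' 40
python3 -m pendant '[[-1,[0,0.64,0],[0,0,0]],[-1,[0,0,0],[0,0,0]],[-1,[0,0,0],[0,0,0]]]'
python3 - <<'E'
from h import *
s=r.observe();print(s['q'],s['tool_pos'],s['tcp_rot']);m=cams.camera_model('wrist');i=cams.grab_frame('wrist');cv2.imwrite('pics/w1.png',i);print(m)
for f in (blue,):
    c,a,b=blob(i,(256,192),f,190);print(c,a,b,ray('wrist',c,.042,m))
E
```

```text
clock: 1.3
tool_pos: [0.5224, -0.3838, 0.2308]
tcp_rot: [-3.14, 0.099, 0.001]
wrist_force: [0.2, -0.2, -0.6]
opening: 0.0853
clock: 1.6
tool_pos: [0.5205, -0.3702, 0.2311]
tcp_rot: [3.139, -0.101, -0.002]
wrist_force: [-0.2, -0.4, -0.5]
opening: 0.0854
[ 0.4530258   0.48461047  0.13267077  1.81648752 -0.08057267  0.84651576
 -1.01083229] [ 0.52045345 -0.37015238  0.23110189] [ 3.13922174e+00 -1.00654648e-01 -2.13204698e-03]
{'camera_matrix': array([[318.07798562,   0.        , 257.26391358],
       [  0.        , 318.07798562, 188.72577913],
       [  0.        ,   0.        ,   1.        ]]), 'rvec': array([-2.00295058,  2.13877424,  0.30716957]), 'tvec': array([-0.33404539,  0.48310289,  0.53194709])}
(255.57161828874976, 164.06279643331436) 711 [232 141  48  47] [ 0.52027423 -0.36706114  0.042     ]
```

View pics/w1.png

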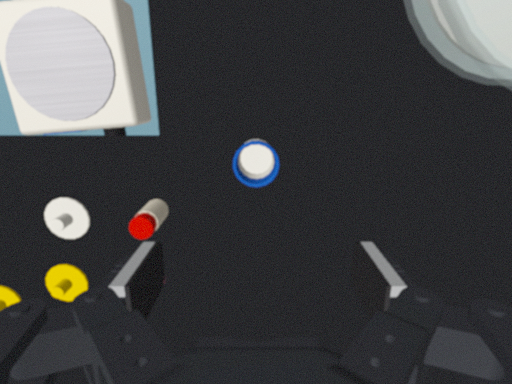

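```bash
python3 -m pendant '[[-1,[0,0.12,-1],[0,0,0]],[-1,[0,0,-1],[0,0,0]],[-1,[0,0,-1],[0,0,0]],[-1,[0,0,-1],[0,0,0]],[-1,[0,0,-1],[0,0,0]],[-1,[0,0,-1],[0,0,0]],[-1,[0,0,-1],[0,0,0]],[-1,[0,0,-0.9],[0,0,0]],[-1,[0,0,-0.5],[0,0,0]],[-1,[0,0,-0.4],[0,0,0]],[-1,[0,0,0],[0,0,0]]]'
python3 -m pendant '[[1,[0,0,0],[0,0,0]],[1,[0,0,0],[0,0,0]],[1,[0,0,0],[0,0,0]],[1,[0,0,0],[0,0,0]],[1,[0,0,0],[0,0,0]],[1,[0,0,0],[0,0,0]],[1,[0,0,0],[0,0,0]],[1,[0,0,0],[0,0,0]]]' 40
```

```text
clock: 2.75
tool_pos: [0.5208, -0.3669, 0.0104]
tcp_rot: [-3.14, 0.101, 0.003]
wrist_force: [0.8, -0.7, -0.4]
opening: 0.0859
clock: 3.55
tool_pos: [0.5226, -0.3668, 0.0127]
tcp_rot: [3.139, -0.099, 0.003]
wrist_force: [-0.8, -0.4, 6.8]
opening: 0.0474
```

```bash
python3 -m pendant '[[1,[0,0,0.5],[0,0,0]],[1,[0,0,1],[0,0,0]],[1,[0,0,1],[0,0,0]],[1,[0,0,1],[0,0,0]],[1,[0,0,1],[0,0,0]],[1,[0,0,1],[0,0,0]],[1,[0,0,0.5],[0,0,0]],[1,[0.2,0.7,0],[0,0,0]],[1,[0.2,0.7,0],[0,0,0]],[1,[0.2,0.7,0],[0,0,0]],[1,[0.2,0.7,0],[0,0,0]],[1,[0.2,0.7,0],[0,0,0]]]'
python3 -m pendant '[[1,[0.2,0.8,0],[0,0,0]],[1,[0.2,0.8,0],[0,0,0]],[1,[0.2,0.8,0],[0,0,0]],[1,[0.2,0.8,0],[0,0,0]],[1,[0.2,0.8,0],[0,0,0]],[1,[0.2,0.8,0],[0,0,0]],[1,[0.2,0.8,0],[0,0,0]],[1,[0.2,0.8,0],[0,0,0]],[1,[0.2,0.8,0],[0,0,0]],[1,[0.2,0.8,0],[0,0,0]],[1,[0.2,0.8,0],[0,0,0]],[1,[0.2,0.8,0],[0,0,0]]]'
python3 -m pendant '[[1,[0.4,0.8,0],[0,0,0]],[1,[0.4,0.8,0],[0,0,0]],[1,[0.4,0.8,0],[0,0,0]],[1,[0.2,0.8,0],[0,0,0]],[1,[0.2,0.8,0],[0,0,0]],[1,[0.1,0.6,0],[0,0,0]],[1,[0,0.3,0],[0,0,0]],[1,[0,0,0],[0,0,0]],[1,[0,0,0],[0,0,0]],[1,[0,0,0],[0,0,0]]]'
python3 - <<'E'
from h import *
m=cams.camera_model('wrist');i=cams.grab_frame('wrist');cv2.imwrite('pics/w2.png',i)
E
```

```text
clock: 4.75
tool_pos: [0.547, -0.2756, 0.1601]
tcp_rot: [-3.139, 0.096, 0.003]
wrist_force: [-0.2, -0.8, -0.6]
opening: 0.0474
clock: 5.95
tool_pos: [0.6062, -0.0359, 0.1603]
tcp_rot: [-3.14, 0.096, 0.003]
wrist_force: [0.1, -1.1, -0.8]
opening: 0.0473
clock: 6.95
tool_pos: [0.6491, 0.0818, 0.1613]
tcp_rot: [3.139, -0.103, -0.0]
wrist_force: [0.8, -0.4, -1.0]
opening: 0.0474
```

View pics/w2.png

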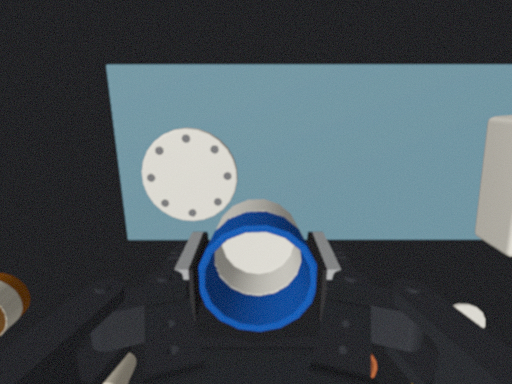

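The crucible is held level between the pads at (258,265), and the tile is fully visible at (190,174). I'll use this view to refine the tile position.

```bash
python3 - <<'E'
from h import *
m=cams.camera_model('wrist');i=cv2.imread('pics/w2.png')
c,a,b=blob(i[:225],(190,174),white,52);print(c,a,b,ray('wrist',c,.013,m));print(r.observe()['tool_pos'])
c,a,b=blob(i,(258,270),blue,65);print(c,a,b,[ray('wrist',c,z,m) for z in(.18,.19)])
E
```

```text
(189.0476579150229, 173.87650206321135) 7162 [140 126  99  97] [0.65262236 0.14745314 0.013     ]
[0.64926147 0.08194623 0.16143693]
(257.1573722756552, 273.33789229094975) 6873 [197 213 121 120] [array([0.64350966, 0.08376264, 0.18      ]), array([0.64955069, 0.08336049, 0.19      ])]
```

```bash
python3 -m pendant '[[1,[0.06,0.64,0],[0,0,0]],[1,[0,0.64,0],[0,0,0]],[1,[0,0.64,0],[0,0,0]],[1,[0,0.64,0],[0,0,0]],[1,[0,0,-0.8],[0,0,0]],[1,[0,0,-1],[0,0,0]],[1,[0,0,-1],[0,0,0]],[1,[0,0,-1],[0,0,0]],[1,[0,0,-0.8],[0,0,0]],[1,[0,0,-0.4],[0,0,0]],[1,[0,0,-0.2],[0,0,0]],[1,[0,0,0],[0,0,0]]]'
```

```text
clock: 8.2
tool_pos: [0.6508, 0.1485, 0.0311]
tcp_rot: [-3.14, 0.098, 0.0]
wrist_force: [0.6, -0.3, -0.7]
opening: 0.0472
```

```bash
python3 -m pendant '[[1,[0,0,-0.12],[0,0,0]],[1,[0,0,-0.06],[0,0,0]],[1,[0,0,0],[0,0,0]],[1,[0,0,0],[0,0,0]]]'
```

```text
clock: 8.6
tool_pos: [0.6511, 0.1477, 0.0273]
tcp_rot: [-3.14, 0.1, -0.001]
wrist_force: [0.5, 0.3, -0.4]
opening: 0.0475
```

```bash
python3 -m pendant '[[1,[0,0,-0.06],[0,0,0]],[1,[0,0,0],[0,0,0]],[1,[0,0,0],[0,0,0]]]'
python3 -m pendant '[[1,[0,0,-0.04],[0,0,0]],[1,[0,0,0],[0,0,0]],[1,[0,0,0],[0,0,0]]]'
```

```text
clock: 8.9
tool_pos: [0.6512, 0.1478, 0.0258]
tcp_rot: [-3.14, 0.099, -0.001]
wrist_force: [-0.6, 0.3, 2.5]
opening: 0.0476
clock: 9.2
tool_pos: [0.6512, 0.1478, 0.0257]
tcp_rot: [-3.14, 0.099, -0.001]
wrist_force: [-1.8, -1.0, 8.8]
opening: 0.0475
```

```bash
python3 -m pendant '[[-1,[0,0,0],[0,0,0]],[-1,[0,0,0],[0,0,0]],[-1,[0,0,0],[0,0,0]],[-1,[0,0,0],[0,0,0]],[-1,[0,0,0],[0,0,0]],[-1,[0,0,0],[0,0,0]],[-1,[0,0,0.5],[0,0,0]],[-1,[0,0,1],[0,0,0]],[-1,[0,0,1],[0,0,0]],[-1,[0,0,1],[0,0,0]],[-1,[0,0,1],[0,0,0]],[-1,[0,0,1],[0,0,0]]]'
python3 -m pendant '[[-1,[-0.7,-0.9,0],[0,0,0]],[-1,[-0.7,-0.9,0],[0,0,0]],[-1,[-0.7,-0.9,0],[0,0,0]],[-1,[-0.7,-0.9,0],[0,0,0]],[-1,[-0.7,-0.9,0],[0,0,0]],[-1,[-0.7,-0.9,0],[0,0,0]],[-1,[-0.7,-0.9,0],[0,0,0]],[-1,[-0.7,-0.9,0],[0,0,0]],[-1,[-0.7,-0.9,0],[0,0,0]],[-1,[-0.7,-0.9,0],[0,0,0]],[-0.5,[-0.6,-0.9,0],[0,0,0]],[-0.5,[0,-0.9,0],[0,0,0]]]'
python3 -m pendant '[[-0.5,[0,-0.3,0],[0,0,0]],[-0.5,[0,0,0],[0,0,0]],[-0.5,[0,0,0],[0,0,0]]]'
python3 - <<'E'
from h import *
m=cams.camera_model('wrist');i=cams.grab_frame('wrist');cv2.imwrite('pics/w3.png',i);t=cams.grab_frame('top');cv2.imwrite('pics/t3.png',t)
c,a,b=blob(i,(256,170),white,90);print(c,a,b,ray('wrist',c,.007,m));print(r.observe()['q'])
c,a,b=blob(t,(190,147),blue,20);print(c,a,b,ray('top',c,.055))
E
```

```text
clock: 10.4
tool_pos: [0.6509, 0.1477, 0.1639]
tcp_rot: [-3.14, 0.099, -0.001]
wrist_force: [-0.1, -0.0, -0.6]
opening: 0.0855
clock: 11.6
tool_pos: [0.4579, -0.123, 0.1625]
tcp_rot: [-3.14, 0.101, 0.003]
wrist_force: [0.7, 0.5, 0.7]
opening: 0.064
clock: 11.9
tool_pos: [0.4615, -0.1288, 0.1621]
tcp_rot: [-3.14, 0.098, -0.001]
wrist_force: [0.0, -0.2, -0.2]
opening: 0.0642
(259.7989375294197, 172.281420213839) 2523 [232 145  57  56] [ 0.46051797 -0.1296542   0.007     ]
[ 0.07516293  0.39782515  0.13103878  2.2161456  -0.10114123  0.53285067
 -1.34851806]
(185.125, 138.8030303030303) 24 [180 136  13   8] [0.66192812 0.15393968 0.055     ]
```

View pics/w3.png

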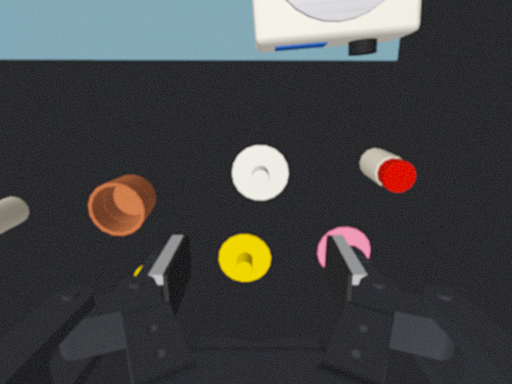

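```bash
python3 -m pendant '[[0.1,[-0.04,-0.03,-1],[0,0,0]],[0.1,[0,0,-1],[0,0,0]],[0.1,[0,0,-1],[0,0,0]],[0.1,[0,0,-1],[0,0,0]],[0.1,[0,0,-1],[0,0,0]],[0.1,[0,0,-0.6],[0,0,0]],[0.1,[0,0,-0.2],[0,0,0]],[0.1,[0,0,-0.16],[0,0,0]],[0.1,[0,0,0],[0,0,0]],[0.1,[0,0,0],[0,0,0]]]'
python3 -m pendant '[[1,[0,0,0],[0,0,0]],[1,[0,0,0],[0,0,0]],[1,[0,0,0],[0,0,0]],[1,[0,0,0],[0,0,0]],[1,[0,0,0],[0,0,0]],[1,[0,0,0],[0,0,0]]]' 30
```

```text
clock: 13.0
tool_pos: [0.4604, -0.1304, 0.0134]
tcp_rot: [3.14, -0.099, 0.002]
wrist_force: [-0.7, -0.4, -0.6]
opening: 0.0385
clock: 13.6
tool_pos: [0.4603, -0.1306, 0.0135]
tcp_rot: [3.14, -0.099, 0.002]
wrist_force: [0.1, 0.7, 6.0]
opening: 0.0138
```

```bash
python3 -m pendant '[[1,[0,0,0.5],[0,0,0]],[1,[0,0,1],[0,0,0]],[1,[0,0,1],[0,0,0]],[1,[0,0,1],[0,0,0]],[1,[0,0,1],[0,0,0]],[1,[0,0,1],[0,0,0]],[1,[0,0,0.5],[0,0,0]]]'
python3 -m pendant '[[1,[0.7,0.8,0],[0,0,0]],[1,[0.7,0.8,0],[0,0,0]],[1,[0.7,0.8,0],[0,0,0]],[1,[0.7,0.8,0],[0,0,0]],[1,[0.7,0.8,0],[0,0,0]],[1,[0.7,0.8,0],[0,0,0]],[1,[0.7,0.8,0],[0,0,0]],[1,[0.7,0.8,0],[0,0,0]],[1,[0.7,0.8,0],[0,0,0]],[1,[0.7,0.8,0],[0,0,0]],[1,[0.6,0.5,0],[0,0,0]],[1,[0,0,0],[0,0,0]]]'
python3 -m pendant '[[1,[0,0,0],[0,0,0]],[1,[0,0,0],[0,0,0]],[1,[0,0,0],[0,0,0]]]'
python3 - <<'E'
from h import *
m=cams.camera_model('wrist');i=cams.grab_frame('wrist');cv2.imwrite('pics/w4.png',i)
c,a,b=blob(i,(180,160),blue,70);print(c,a,b,ray('wrist',c,.055,m));s=r.observe();print(s['tool_pos'])
c,a,b=blob(i[:,:],(258,265),white,50);print(c,a,b,ray('wrist',c,s['tool_pos'][2]-.0135+.009,m))
E
```

```text
clock: 14.3
tool_pos: [0.4604, -0.1307, 0.1654]
tcp_rot: [3.14, -0.1, 0.005]
wrist_force: [1.1, -0.0, -0.3]
opening: 0.0138
clock: 15.5
tool_pos: [0.6516, 0.0853, 0.1635]
tcp_rot: [-3.138, 0.093, -0.004]
wrist_force: [-0.4, 0.6, 0.1]
opening: 0.0138
clock: 15.8
tool_pos: [0.6488, 0.0804, 0.1629]
tcp_rot: [3.139, -0.102, -0.002]
wrist_force: [-0.2, 0.1, -0.4]
opening: 0.0141
(176.06411684614432, 187.5829929446714) 1188 [146 159  60  59] [0.6504275  0.14850363 0.055     ]
[0.64899529 0.08068087 0.16294703]
(257.36427640156455, 245.0) 3690 [208 215 100  71] [0.6454137  0.08193779 0.15844703]
```

View pics/w4.png

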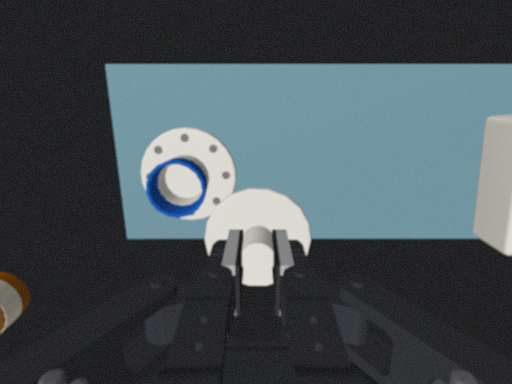

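```bash
python3 -m pendant '[[1,[0.07,0.67,0],[0,0,0]],[1,[0,0.67,0],[0,0,0]],[1,[0,0.67,0],[0,0,0]],[1,[0,0.67,0],[0,0,0]],[1,[0,0,-0.7],[0,0,0]],[1,[0,0,-1],[0,0,0]],[1,[0,0,-1],[0,0,0]],[1,[0,0,-0.6],[0,0,0]],[1,[0,0,-0.3],[0,0,0]],[1,[0,0,-0.2],[0,0,0]],[1,[0,0,0],[0,0,0]],[1,[0,0,0],[0,0,0]]]'
python3 -m pendant '[[1,[0,0,-0.1],[0,0,0]],[1,[0,0,0],[0,0,0]],[1,[0,0,0],[0,0,0]]]'
```

```text
clock: 17.05
tool_pos: [0.6524, 0.1492, 0.0687]
tcp_rot: [-3.14, 0.1, -0.002]
wrist_force: [-0.2, 0.7, -0.8]
opening: 0.0139
clock: 17.35
tool_pos: [0.6518, 0.149, 0.0656]
tcp_rot: [-3.14, 0.099, -0.001]
wrist_force: [0.4, -0.1, 0.2]
opening: 0.0139
```

```bash
python3 -m pendant '[[1,[0,0,-0.06],[0,0,0]],[1,[0,0,0],[0,0,0]],[1,[0,0,0],[0,0,0]]]'
python3 -m pendant '[[1,[0,0,-0.04],[0,0,0]],[1,[0,0,0],[0,0,0]],[1,[0,0,0],[0,0,0]]]'
```

```text
clock: 17.65
tool_pos: [0.6516, 0.149, 0.0638]
tcp_rot: [3.14, -0.099, -0.0]
wrist_force: [-0.6, -0.9, -0.3]
opening: 0.0136
clock: 17.95
tool_pos: [0.6517, 0.149, 0.0636]
tcp_rot: [-3.14, 0.099, -0.0]
wrist_force: [-2.1, -0.4, 5.6]
opening: 0.0136
```

Contact came at the seated height. I'll release the lid and go to the jar.

```bash
python3 -m pendant '[[0.2,[0,0,0],[0,0,0]],[0.2,[0,0,0],[0,0,0]],[0.2,[0,0,0],[0,0,0]],[0.2,[0,0,0],[0,0,0]],[0.2,[0,0,0.5],[0,0,0]],[0.2,[0,0,1],[0,0,0]],[-1,[0,0,1],[0,0,0]],[-1,[0,0,1],[0,0,0]],[-1,[0,0,1],[0,0,0]],[-1,[0,0,0.5],[0,0,0]]]'
python3 -m pendant '[[-1,[-0.5,0.8,0],[0,0,0]],[-1,[-0.5,0.8,0],[0,0,0]],[-1,[-0.5,0.8,0],[0,0,0]],[-1,[-0.5,0.8,0],[0,0,0]],[-1,[-0.5,0.8,0],[0,0,0]],[-1,[-0.5,0.8,0],[0,0,0]],[-1,[-0.5,0.8,0],[0,0,0]],[-1,[-0.5,0.8,0],[0,0,0]],[-1,[-0.5,0.8,0],[0,0,0]],[-1,[-0.5,0.8,0],[0,0,0]],[-1,[0,0.74,0],[0,0,0]],[-1,[0,0,0],[0,0,0]]]'
python3 -m pendant '[[-1,[0,0,0],[0,0,0]],[-1,[0,0,0],[0,0,0]],[-1,[0,0,0],[0,0,0]]]'
python3 - <<'E'
from h import *
m=cams.camera_model('wrist');i=cams.grab_frame('wrist');cv2.imwrite('pics/w5.png',i);cv2.imwrite('pics/s5.png',cams.grab_frame('scene')[180:330,180:480])
c,a,b=blob(i,(256,190),white,110);print(c,a,b,ray('wrist',c,.070,m));s=r.observe();print(s['tool_pos'],s['q'])
a=cv2.resize(cv2.imread('pics/s5.png'),(600,300));cv2.imwrite('pics/v5.png',np.hstack([cv2.resize(i,(400,300)),a[:,100:500]]))
E
```

```text
clock: 18.95
tool_pos: [0.6531, 0.1492, 0.1912]
tcp_rot: [-3.139, 0.099, -0.007]
wrist_force: [0.1, -0.5, -0.3]
opening: 0.0852
clock: 20.15
tool_pos: [0.5261, 0.3716, 0.1879]
tcp_rot: [-3.138, 0.092, -0.001]
wrist_force: [-0.3, 0.4, 0.2]
opening: 0.0853
clock: 20.45
tool_pos: [0.5276, 0.3656, 0.1878]
tcp_rot: [3.139, -0.103, 0.0]
wrist_force: [0.4, 0.4, -0.3]
opening: 0.085
(254.23120138288678, 176.0073946029002) 3344 [223 140  64  71] [0.53242745 0.36915016 0.07      ]
[0.52725767 0.36620447 0.18782023] [-0.79202102  0.54040657  0.16397583  1.8448583  -0.12067268  0.76614434
 -2.19988254]
```

View pics/v5.png

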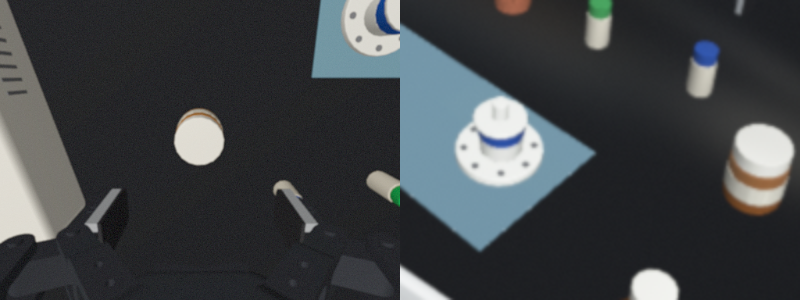

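The lid is seated on the crucible, and the jar cap is at (199,138) of the left half. Now grasping the jar.

```bash
python3 -m pendant '[[-1,[0.07,0.1,-0.5],[0,0,0]],[-1,[0,0,-1],[0,0,0]],[-1,[0,0,-1],[0,0,0]],[-1,[0,0,-1],[0,0,0]],[-1,[0,0,-1],[0,0,0]],[-1,[0,0,-1],[0,0,0]],[-1,[0,0,-0.7],[0,0,0]],[-1,[0,0,-0.4],[0,0,0]],[-1,[0,0,-0.12],[0,0,0]],[-1,[0,0,0],[0,0,0]],[-1,[0,0,0],[0,0,0]]]'
python3 -m pendant '[[1,[0,0,0],[0,0,0]],[1,[0,0,0],[0,0,0]],[1,[0,0,0],[0,0,0]],[1,[0,0,0],[0,0,0]],[1,[0,0,0],[0,0,0]],[1,[0,0,0],[0,0,0]],[1,[0,0,0],[0,0,0]]]' 40
python3 -m pendant '[[1,[0,0,0.4],[0,0,0]],[1,[0,0,1],[0,0,0]],[1,[0,0,1],[0,0,0]],[1,[0,0,1],[0,0,0]],[1,[0,0,1],[0,0,0]],[1,[0,0,1],[0,0,0]],[1,[0,0,1],[0,0,0]],[1,[0,0,0.8],[0,0,0]]]'
```

```text
clock: 21.65
tool_pos: [0.5291, 0.3705, 0.0208]
tcp_rot: [-3.139, 0.099, -0.002]
wrist_force: [-0.2, -0.1, -0.1]
opening: 0.0854
clock: 22.35
tool_pos: [0.5289, 0.3702, 0.0209]
tcp_rot: [-3.139, 0.099, -0.002]
wrist_force: [-0.6, -1.0, 6.7]
opening: 0.0549
clock: 23.15
tool_pos: [0.5282, 0.3701, 0.2016]
tcp_rot: [-3.139, 0.099, -0.001]
wrist_force: [-0.4, 0.8, -0.8]
opening: 0.0547
```

```bash
python3 -m pendant '[[1,[0.1,-0.5,0],[0,0,0]],[1,[0.1,-0.8,0],[0,0,0]],[1,[0.16,-0.8,0],[0,0,0]],[1,[0.16,-0.8,0],[0,0,0]],[1,[0.16,-0.8,0],[0,0,0]],[1,[0.16,-0.8,0],[0,0,0]],[1,[0.16,-0.8,0],[0,0,0]],[1,[0.16,-0.8,0],[0,0,0]],[1,[0.16,-0.8,0],[0,0,0]],[1,[0.16,-0.8,0],[0,0,0]],[1,[0.16,-0.8,0],[0,0,0]],[1,[0.16,-0.8,0],[0,0,0]]]'
python3 -m pendant '[[1,[0.16,-0.8,0],[0,0,0]],[1,[0.16,-0.8,0],[0,0,0]],[1,[0.16,-0.8,0],[0,0,0]],[1,[0.16,-0.8,0],[0,0,0]],[1,[0.16,-0.8,0],[0,0,0]],[1,[0.16,-0.8,0],[0,0,0]],[1,[0.16,-0.8,0],[0,0,0]],[1,[0.16,-0.8,0],[0,0,0]],[1,[0.16,-0.8,0],[0,0,0]],[1,[0.16,-0.8,0],[0,0,0]],[1,[0.16,-0.8,0],[0,0,0]],[1,[0.16,-0.8,0],[0,0,0]]]'
python3 -m pendant '[[1,[0,-0.6,0],[0,0,0]],[1,[0,0,0],[0,0,0]],[1,[0,0,0],[0,0,0]],[1,[0,0,0],[0,0,0]]]'
python3 - <<'E'
from h import *
m=cams.camera_model('wrist');i=cams.grab_frame('wrist');cv2.imwrite('pics/w6.png',i);s=r.observe();print(s['tool_pos'])
for p in((340,140),(330,150)):print(ray('wrist',p,.058,m))
E
```

```text
clock: 24.35
tool_pos: [0.5721, 0.1335, 0.1982]
tcp_rot: [3.138, -0.104, -0.005]
wrist_force: [0.2, -0.3, -1.6]
opening: 0.0551
clock: 25.55
tool_pos: [0.6188, -0.1059, 0.1981]
tcp_rot: [3.139, -0.104, -0.006]
wrist_force: [-0.3, 0.6, -2.2]
opening: 0.0549
clock: 25.95
tool_pos: [0.6209, -0.116, 0.1994]
tcp_rot: [-3.139, 0.097, 0.002]
wrist_force: [-0.7, 0.6, -1.3]
opening: 0.0548
[ 0.62112051 -0.1157372   0.19954334]
[ 0.64791804 -0.19007346  0.058     ]
[ 0.63948088 -0.18118294  0.058     ]
```

View pics/w6.png

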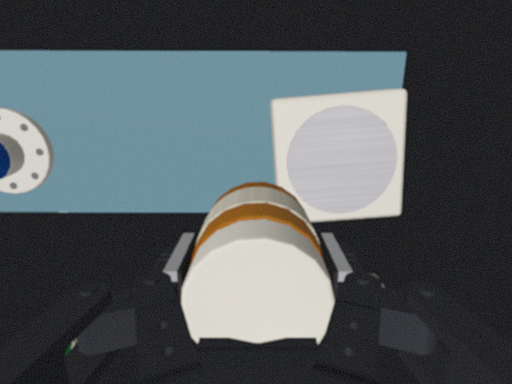

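The jar is held upright at (258,265), and the plate is fully visible, centred near (342,159).

```bash
python3 - <<'E'
from h import *
m=cams.camera_model('wrist');i=cv2.imread('pics/w6.png')
c,a,b=blob(i,(342,158),lambda H,S,V:(abs(H-120)<20)&(S>12)&(V>120),62);print(c,a,b,ray('wrist',c,.058,m),ray('wrist',(342,159),.058,m))
t=cv2.imread('pics/top0.png');c,a,b=blob(t,(314,149),lambda H,S,V:(abs(H-120)<20)&(S>12)&(V>120),21);print(c,a,b,ray('top',c,.058))
print(i[159,342],i[159,280],t[149,314],t[170,300])
E
```

```text
Traceback (most recent call last):
  File "h.py", line 11, in blob
    i=1+np.argmax(st[1:,4]);hull=cv2.convexHull(np.argwhere(l==i)[:,::-1].astype(np.int32));M=cv2.moments(hull)
        ~~~~~~~~~^^^^^^^^^^
ValueError: attempt to get argmax of an empty sequence
```

```bash
python3 - <<'E'
from h import *
m=cams.camera_model('wrist');i=cv2.imread('pics/w6.png');t=cv2.imread('pics/top0.png')
print(i[159,342],i[159,280],t[149,314],t[170,300])
for n,img,x,y,w,mm in(('wrist',i,342,159,62,m),('top',t,314,149,21,None)):
    c=cv2.GaussianBlur(img,(3,3),0)[y-w:y+w,x-w:x+w].astype(int);k=(c[...,0]>c[...,2]+4)&(c.min(2)>130)
    e=cv2.minAreaRect(np.argwhere(k)[:,::-1].astype(np.float32));q=np.array(e[0])+(x-w,y-w);print(n,k.sum(),q,e[1],ray(n,q,.058,mm))
print(ray('wrist',(342,159),.058,m))
E
```

```text
[198 195 196] [208 217 220] [223 218 216] [213 221 221]
wrist 9 [284.  97.] (8.0, 0.0) [ 0.68821163 -0.14142397  0.058     ]
top 955 [313.49999619 146.49999619] (40.99999237060547, 36.99999237060547) [ 0.63214066 -0.19008486  0.058     ]
[ 0.63085991 -0.19187959  0.058     ]
```

```bash
python3 -m pendant '[[1,[0.064,-0.61,0],[0,0,0]],[1,[0.064,-0.61,0],[0,0,0]],[1,[0.064,-0.61,0],[0,0,0]],[1,[0.064,-0.61,0],[0,0,0]],[1,[0.064,-0.61,0],[0,0,0]],[1,[0,0,-0.8],[0,0,0]],[1,[0,0,-1],[0,0,0]],[1,[0,0,-1],[0,0,0]],[1,[0,0,-0.9],[0,0,0]],[1,[0,0,-0.5],[0,0,0]],[1,[0,0,-0.28],[0,0,0]],[1,[0,0,0],[0,0,0]]]'
python3 -m pendant '[[1,[0,0,-0.12],[0,0,0]],[1,[0,0,-0.06],[0,0,0]],[1,[0,0,0],[0,0,0]],[1,[0,0,0],[0,0,0]]]'
```

```text
clock: 27.2
tool_pos: [0.6291, -0.1941, 0.0872]
tcp_rot: [-3.14, 0.1, 0.002]
wrist_force: [0.0, 0.7, -0.8]
opening: 0.0548
clock: 27.6
tool_pos: [0.6297, -0.1937, 0.0839]
tcp_rot: [3.14, -0.099, 0.001]
wrist_force: [-0.2, -0.1, -0.6]
opening: 0.0547
```

```bash
python3 -m pendant '[[1,[0,0,-0.12],[0,0,0]],[1,[0,0,0],[0,0,0]],[1,[0,0,0],[0,0,0]]]'
python3 -m pendant '[[1,[0,0,-0.06],[0,0,0]],[1,[0,0,0],[0,0,0]],[1,[0,0,0],[0,0,0]]]'
python3 -m pendant '[[1,[0,0,-0.04],[0,0,0]],[1,[0,0,0],[0,0,0]],[1,[0,0,0],[0,0,0]]]'
```

```text
clock: 27.9
tool_pos: [0.6293, -0.1937, 0.0802]
tcp_rot: [-3.14, 0.099, 0.0]
wrist_force: [-0.1, -0.2, -1.5]
opening: 0.0551
clock: 28.2
tool_pos: [0.6295, -0.1938, 0.0789]
tcp_rot: [3.14, -0.099, 0.0]
wrist_force: [0.4, 0.7, 0.3]
opening: 0.055
clock: 28.5
tool_pos: [0.6295, -0.1938, 0.0789]
tcp_rot: [-3.14, 0.099, -0.001]
wrist_force: [-1.1, 1.4, 6.0]
opening: 0.055
```

```bash
python3 -m pendant '[[-1,[0,0,0],[0,0,0]],[-1,[0,0,0],[0,0,0]],[-1,[0,0,0],[0,0,0]],[-1,[0,0,0],[0,0,0]],[-1,[0,0,0],[0,0,0]],[-1,[0,0,0.4],[0,0,0]],[-1,[0,0,1],[0,0,0]],[-1,[0,0,1],[0,0,0]],[-1,[0,0,1],[0,0,0]],[-1,[0,0,1],[0,0,0]],[-1,[-0.39,0.9,0],[0,0,0]],[-1,[-0.39,0.9,0],[0,0,0]]]'
python3 -m pendant '[[-1,[-0.39,0.9,0],[0,0,0]],[-1,[-0.39,0.9,0],[0,0,0]],[-1,[-0.39,0.9,0],[0,0,0]],[-1,[-0.39,0.9,0],[0,0,0]],[-1,[-0.39,0.9,0],[0,0,0]],[-1,[-0.39,0.9,0],[0,0,0]],[-1,[-0.39,0.9,0],[0,0,0]],[-1,[-0.39,0.9,0],[0,0,0]],[-1,[-0.39,0.9,0],[0,0,0]],[-1,[-0.39,0.9,0],[0,0,0]],[-1,[-0.39,0.9,0],[0,0,0]],[-1,[-0.39,0.9,0],[0,0,0]]]'
python3 -m pendant '[[-1,[-0.39,0.9,0],[0,0,0]],[-1,[-0.39,0.9,0],[0,0,0]],[-0.4,[-0.39,0.9,0],[0,0,0]],[-0.4,[-0.39,0.9,0],[0,0,0]],[-0.4,[-0.39,0.9,0],[0,0,0]],[-0.4,[-0.39,0.9,0],[0,0,0]],[-0.4,[0,0,0],[0,0,0]],[-0.4,[0,0,0],[0,0,0]],[-0.4,[0,0,0],[0,0,0]]]'
python3 - <<'E'
from h import *
m=cams.camera_model('wrist');i=cams.grab_frame('wrist');cv2.imwrite('pics/w7.png',i);s=r.observe();print(s['tool_pos'],s['q'])
c,a,b=blob(i,(256,190),blue,110);print(c,a,b,ray('wrist',c,.058,m))
a=cv2.resize(cams.grab_frame('scene')[110:300,120:460],(600,335));cv2.imwrite('pics/v7.png',np.vstack([cv2.resize(i,(600,255))[:255],a]))
E
```

```text
clock: 29.7
tool_pos: [0.6106, -0.1495, 0.1899]
tcp_rot: [3.139, -0.103, 0.006]
wrist_force: [0.6, 0.4, -0.4]
opening: 0.0853
clock: 30.9
tool_pos: [0.4926, 0.1222, 0.1886]
tcp_rot: [-3.14, 0.099, -0.002]
wrist_force: [-0.0, 0.6, 0.6]
opening: 0.0855
clock: 31.8
tool_pos: [0.4349, 0.2551, 0.1881]
tcp_rot: [3.14, -0.102, 0.001]
wrist_force: [-0.4, 0.5, 0.5]
opening: 0.0598
[0.43493188 0.25492518 0.18805528] [-0.75128371  0.38331977  0.168674    2.14450607 -0.10706903  0.62133807
 -2.14367987]Traceback (most recent call last):
  File "<stdin>", line 3, in <module>
  File "h.py", line 12, in blob
    return (M['m10']/M['m00']+x0,M['m01']/M['m00']+y0),int(st[i,4]),st[i,:4]+[x0,y0,0,0]
            ~~~~~~~~^~~~~~~~~
ZeroDivisionError: float division by zero
```

View pics/w7.png

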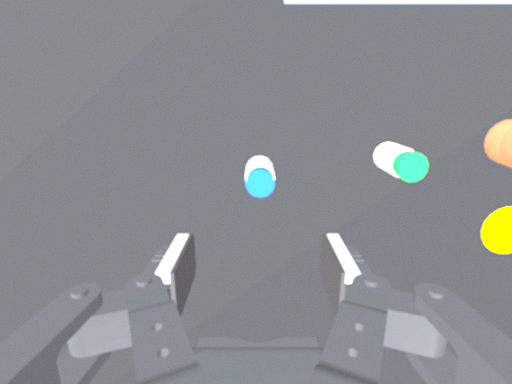

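The wrist picture is brighter this time: blue cap top at (260,183), green at (411,167), which is why my colour mask missed the blue cap.

```bash
python3 - <<'E'
from h import *
m=cams.camera_model('wrist');i=cv2.imread('pics/w7.png');s=r.observe()
c,a,b=blob(i,(260,183),lambda H,S,V:(abs(H-103)<18)&(S>130),25);print(c,a,b,ray('wrist',c,.059,m))
c,a,b=blob(i,(411,167),lambda H,S,V:(abs(H-70)<22)&(S>130),25);print(c,a,b,ray('wrist',c,.059,m))
a=cv2.resize(cams.grab_frame('scene')[110:300,120:460],(700,391));cv2.imwrite('pics/v7.png',a)
E
```

```text
(259.85277777777776, 182.65333333333334) 610 [246 168  29  29] [0.43064627 0.25426078 0.059     ]
(410.5936193619362, 166.08052805280528) 773 [394 152  34  30] [0.43683054 0.12181439 0.059     ]
```

View pics/v7.png

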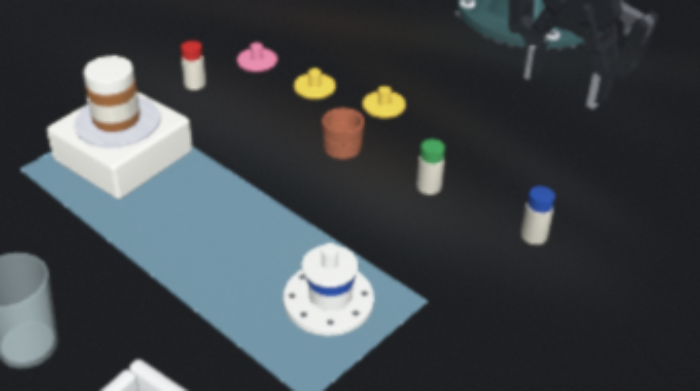

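The jar stands on the plate and the lid is on. Now grasping the blue vial.

```bash
python3 -m pendant '[[-0.4,[-0.14,0,-0.5],[0,0,0]],[-0.4,[0,0,-1],[0,0,0]],[-0.4,[0,0,-1],[0,0,0]],[-0.4,[0,0,-1],[0,0,0]],[-0.4,[0,0,-1],[0,0,0]],[-0.4,[0,0,-1],[0,0,0]],[-0.4,[0,0,-0.8],[0,0,0]],[-0.4,[0,0,-0.4],[0,0,0]],[-0.4,[0,0,-0.18],[0,0,0]],[-0.4,[0,0,0],[0,0,0]],[-0.4,[0,0,0],[0,0,0]]]'
python3 -m pendant '[[1,[0,0,0],[0,0,0]],[1,[0,0,0],[0,0,0]],[1,[0,0,0],[0,0,0]],[1,[0,0,0],[0,0,0]],[1,[0,0,0],[0,0,0]],[1,[0,0,0],[0,0,0]],[1,[0,0,0],[0,0,0]]]' 30
```

```text
clock: 33.0
tool_pos: [0.4314, 0.2564, 0.0165]
tcp_rot: [-3.139, 0.1, -0.002]
wrist_force: [-0.2, -1.4, -0.2]
opening: 0.0601
clock: 33.7
tool_pos: [0.4311, 0.2565, 0.0166]
tcp_rot: [-3.139, 0.099, -0.001]
wrist_force: [-0.5, -0.2, 6.1]
opening: 0.0273
```

```bash
python3 -m pendant '[[1,[0,0,0.4],[0,0,0]],[1,[0,0,1],[0,0,0]],[1,[0,0,1],[0,0,0]],[1,[0,0,1],[0,0,0]],[1,[0,0,1],[0,0,0]],[1,[0,0,0.8],[0,0,0]],[1,[0.5,-0.6,0],[0,0,0]],[1,[0.6,-0.8,0],[0,0,0]],[1,[0.6,-0.8,0],[0,0,0]],[1,[0.6,-0.8,0],[0,0,0]],[1,[0.6,-0.8,0],[0,0,0]],[1,[0.6,-0.8,0],[0,0,0]]]'
python3 -m pendant '[[1,[0.6,-0.8,0],[0,0,0]],[1,[0.6,-0.8,0],[0,0,0]],[1,[0.6,-0.8,0],[0,0,0]],[1,[0.6,-0.8,0],[0,0,0]],[1,[0.6,-0.8,0],[0,0,0]],[1,[0.6,-0.8,0],[0,0,0]],[1,[0.6,-0.8,0],[0,0,0]],[1,[0.64,-0.96,0],[0,0,0]],[1,[0,0,0],[0,0,0]],[1,[0,0,0],[0,0,0]],[1,[0,0,0],[0,0,0]]]'
python3 -m pendant '[[1,[0,0,-0.8],[0,0,0]],[1,[0,0,-1],[0,0,0]],[1,[0,0,-1],[0,0,0]],[1,[0,0,-1],[0,0,0]],[1,[0,0,-0.6],[0,0,0]],[1,[0,0,-0.3],[0,0,0]],[1,[0,0,-0.1],[0,0,0]],[1,[0,0,0],[0,0,0]],[1,[0,0,0],[0,0,0]]]'
```

```text
clock: 34.9
tool_pos: [0.5185, 0.1404, 0.1463]
tcp_rot: [-3.14, 0.099, -0.0]
wrist_force: [-0.2, 0.1, -0.2]
opening: 0.027
clock: 36.0
tool_pos: [0.6384, -0.0214, 0.1458]
tcp_rot: [-3.139, 0.097, 0.002]
wrist_force: [0.2, 0.3, -0.4]
opening: 0.0269
clock: 36.9
tool_pos: [0.6402, -0.0227, 0.0269]
tcp_rot: [-3.14, 0.099, -0.003]
wrist_force: [-0.3, -0.1, 0.2]
opening: 0.0271
```

```bash
python3 -m pendant '[[1,[0,0,-0.16],[0,0,0]],[1,[0,0,-0.04],[0,0,0]],[1,[0,0,0],[0,0,0]],[1,[0,0,0],[0,0,0]]]'
python3 -m pendant '[[1,[0,0,-0.06],[0,0,0]],[1,[0,0,0],[0,0,0]],[1,[0,0,0],[0,0,0]]]'
python3 -m pendant '[[1,[0,0,-0.06],[0,0,0]],[1,[0,0,0],[0,0,0]],[1,[0,0,0],[0,0,0]]]'
```

```text
clock: 37.3
tool_pos: [0.6394, -0.0228, 0.0209]
tcp_rot: [-3.14, 0.099, -0.0]
wrist_force: [0.1, -0.7, -0.4]
opening: 0.027
clock: 37.6
tool_pos: [0.6396, -0.0228, 0.0197]
tcp_rot: [-3.14, 0.099, -0.001]
wrist_force: [-0.9, -0.7, 3.8]
opening: 0.0269
clock: 37.9
tool_pos: [0.6397, -0.0228, 0.0196]
tcp_rot: [-3.14, 0.099, -0.001]
wrist_force: [-3.5, 0.1, 12.5]
opening: 0.0267
```

```bash
python3 -m pendant '[[-0.4,[0,0,0],[0,0,0]],[-0.4,[0,0,0],[0,0,0]],[-0.4,[0,0,0],[0,0,0]],[-0.4,[0,0,0],[0,0,0]],[-0.4,[0,0,0],[0,0,0]],[-0.4,[0,0,0.4],[0,0,0]],[-0.4,[0,0,1],[0,0,0]],[-0.4,[0,0,1],[0,0,0]],[-0.4,[0,0,1],[0,0,0]],[-0.4,[0,0,1],[0,0,0]],[-0.4,[0,0,1],[0,0,0]],[-0.4,[0,0,0.6],[0,0,0]]]'
python3 -m pendant '[[-0.4,[-0.9,0.64,0],[0,0,0]],[-0.4,[-0.9,0.64,0],[0,0,0]],[-0.4,[-0.9,0.64,0],[0,0,0]],[-0.4,[-0.9,0.64,0],[0,0,0]],[-0.4,[-0.9,0.64,0],[0,0,0]],[-0.4,[-0.9,0.64,0],[0,0,0]],[-0.4,[-0.9,0.64,0],[0,0,0]],[-0.4,[-0.9,0.64,0],[0,0,0]],[-0.4,[-0.9,0.64,0],[0,0,0]],[-0.4,[0,0,0],[0,0,0]],[-0.4,[0,0,0],[0,0,0]],[-0.4,[0,0,0],[0,0,0]]]'
python3 - <<'E'
from h import *
m=cams.camera_model('wrist');i=cams.grab_frame('wrist');cv2.imwrite('pics/w8.png',i);s=r.observe();print(s['tool_pos'])
c,a,b=blob(i,(258,180),lambda H,S,V:(abs(H-68)<24)&(S>100)&(V>40),60);print(c,a,b,ray('wrist',c,.059,m))
t=cams.grab_frame('top');cv2.imwrite('pics/t8.png',t)
try:
    c,a,b=blob(t,(249,147),lambda H,S,V:(abs(H-115)<12)&(S>150),15);print(c,a,b,ray('top',c,.061))
except Exception as e:print(e)
E
```

```text
clock: 39.1
tool_pos: [0.6403, -0.0229, 0.1706]
tcp_rot: [-3.14, 0.099, -0.005]
wrist_force: [-0.1, 0.3, 0.9]
opening: 0.0596
clock: 40.3
tool_pos: [0.438, 0.1208, 0.1681]
tcp_rot: [-3.14, 0.101, -0.002]
wrist_force: [-0.0, 0.2, 0.2]
opening: 0.0596
[0.43815582 0.12070858 0.16803704]
(259.1455514555146, 186.24272242722427) 840 [243 170  33  33] [0.43626965 0.12083035 0.059     ]
(250.89108910891088, 145.15181518151815) 60 [247 141   9   9] [ 0.63915357 -0.02189769  0.061     ]
```

The blue vial measures (0.639,-0.022) from the top camera, on target. Now grasping the green vial.

```bash
python3 -m pendant '[[-0.4,[-0.04,0,-0.5],[0,0,0]],[-0.4,[0,0,-1],[0,0,0]],[-0.4,[0,0,-1],[0,0,0]],[-0.4,[0,0,-1],[0,0,0]],[-0.4,[0,0,-1],[0,0,0]],[-0.4,[0,0,-0.8],[0,0,0]],[-0.4,[0,0,-0.5],[0,0,0]],[-0.4,[0,0,-0.26],[0,0,0]],[-0.4,[0,0,0],[0,0,0]],[-0.4,[0,0,0],[0,0,0]]]'
python3 -m pendant '[[1,[0,0,0],[0,0,0]],[1,[0,0,0],[0,0,0]],[1,[0,0,0],[0,0,0]],[1,[0,0,0],[0,0,0]],[1,[0,0,0],[0,0,0]],[1,[0,0,0],[0,0,0]],[1,[0,0,0],[0,0,0]]]' 30
```

```text
clock: 41.4
tool_pos: [0.4363, 0.1212, 0.0167]
tcp_rot: [-3.14, 0.1, -0.001]
wrist_force: [0.1, 0.1, 0.1]
opening: 0.0599
clock: 42.1
tool_pos: [0.4363, 0.1214, 0.0171]
tcp_rot: [-3.139, 0.099, -0.002]
wrist_force: [-0.7, -0.6, 5.1]
opening: 0.0271
```

```bash
python3 -m pendant '[[1,[0,0,0.4],[0,0,0]],[1,[0,0,1],[0,0,0]],[1,[0,0,1],[0,0,0]],[1,[0,0,1],[0,0,0]],[1,[0,0,1],[0,0,0]],[1,[0,0,1],[0,0,0]],[1,[0,0,0.6],[0,0,0]],[1,[0.6,-0.35,0],[0,0,0]],[1,[0.8,-0.45,0],[0,0,0]],[1,[0.8,-0.45,0],[0,0,0]],[1,[0.8,-0.45,0],[0,0,0]],[1,[0.8,-0.45,0],[0,0,0]]]'
python3 -m pendant '[[1,[0.8,-0.45,0],[0,0,0]],[1,[0.8,-0.45,0],[0,0,0]],[1,[0.8,-0.45,0],[0,0,0]],[1,[0.8,-0.45,0],[0,0,0]],[1,[0.8,-0.45,0],[0,0,0]],[1,[0.8,-0.45,0],[0,0,0]],[1,[0.8,-0.45,0],[0,0,0]],[1,[0.8,-0.45,0],[0,0,0]],[1,[0.32,-0.16,0],[0,0,0]],[1,[0,0,0],[0,0,0]],[1,[0,0,0],[0,0,0]],[1,[0,0,0],[0,0,0]]]'
```

```text
clock: 43.3
tool_pos: [0.531, 0.0671, 0.167]
tcp_rot: [-3.14, 0.099, -0.0]
wrist_force: [0.8, -0.8, -0.6]
opening: 0.0271
clock: 44.5
tool_pos: [0.6974, -0.0252, 0.1662]
tcp_rot: [-3.139, 0.097, 0.003]
wrist_force: [-0.6, -0.4, -0.1]
opening: 0.0268
```

```bash
python3 -m pendant '[[1,[0.04,0,-0.5],[0,0,0]],[1,[0,0,-1],[0,0,0]],[1,[0,0,-1],[0,0,0]],[1,[0,0,-1],[0,0,0]],[1,[0,0,-1],[0,0,0]],[1,[0,0,-0.6],[0,0,0]],[1,[0,0,-0.4],[0,0,0]],[1,[0,0,-0.2],[0,0,0]],[1,[0,0,0],[0,0,0]],[1,[0,0,0],[0,0,0]]]'
python3 -m pendant '[[1,[0,0,-0.08],[0,0,0]],[1,[0,0,0],[0,0,0]],[1,[0,0,0],[0,0,0]]]'
```

```text
clock: 45.5
tool_pos: [0.7007, -0.0265, 0.0247]
tcp_rot: [-3.14, 0.099, -0.003]
wrist_force: [0.0, -0.2, -0.0]
opening: 0.0275
clock: 45.8
tool_pos: [0.7001, -0.0264, 0.0223]
tcp_rot: [-3.14, 0.099, -0.001]
wrist_force: [-0.8, -0.5, -0.3]
opening: 0.027
```

```bash
python3 -m pendant '[[1,[0,0,-0.06],[0,0,0]],[1,[0,0,0],[0,0,0]],[1,[0,0,0],[0,0,0]]]'
python3 -m pendant '[[1,[0,0,-0.04],[0,0,0]],[1,[0,0,0],[0,0,0]],[1,[0,0,0],[0,0,0]]]'
```

```text
clock: 46.1
tool_pos: [0.6999, -0.0264, 0.0203]
tcp_rot: [-3.14, 0.099, -0.0]
wrist_force: [0.2, -0.5, -0.2]
opening: 0.0271
clock: 46.4
tool_pos: [0.6999, -0.0265, 0.0202]
tcp_rot: [-3.14, 0.099, 0.0]
wrist_force: [-1.4, -0.1, 4.9]
opening: 0.0269
```

Contact. Now I'll release, rise and back off towards the robot, then check.

```bash
python3 -m pendant '[[-0.4,[0,0,0],[0,0,0]],[-0.4,[0,0,0],[0,0,0]],[-0.4,[0,0,0],[0,0,0]],[-0.4,[0,0,0],[0,0,0]],[-0.4,[0,0,0],[0,0,0]],[-0.4,[0,0,0.4],[0,0,0]],[-0.4,[0,0,1],[0,0,0]],[-0.4,[0,0,1],[0,0,0]],[-0.4,[0,0,1],[0,0,0]],[-0.4,[0,0,1],[0,0,0]],[-0.4,[0,0,1],[0,0,0]],[-0.4,[0,0,1],[0,0,0]]]'
python3 -m pendant '[[-0.4,[-0.8,0,0.2],[0,0,0]],[-0.4,[-0.8,0,0.2],[0,0,0]],[-0.4,[-0.8,0,0.2],[0,0,0]],[-0.4,[-0.8,0,0.2],[0,0,0]],[-0.4,[-0.8,0,0.2],[0,0,0]],[-0.4,[-0.8,0,0.2],[0,0,0]],[-0.4,[-0.8,0,0.2],[0,0,0]],[-0.4,[-0.8,0,0.2],[0,0,0]],[-0.4,[-0.8,0,0],[0,0,0]],[-0.4,[-0.8,0,0],[0,0,0]],[-0.4,[0,0,0],[0,0,0]],[-0.4,[0,0,0],[0,0,0]]]'
python3 - <<'E'
from h import *
t=cams.grab_frame('top');s=cams.grab_frame('scene')
for n,g,f,z,w in(('blue',(251,145),blue,.061,12),('green',(252,122),green,.061,15),('jar',(315,145),None,.128,0),('red',(335,208),red,.058,20),('clay',(245,218),red,.042,20)):
    if f is None: continue
    try:
        c,a,b=blob(t,g,f,w);print(n,np.round(c,1),a,ray('top',c,z)[:2])
    except Exception as e:print(n,e)
a=cv2.resize(t[90:250,130:400],None,fx=2.5,fy=2.5);b=cv2.resize(s[90:300,120:420],(400,280));cv2.imwrite('pics/f.png',a);cv2.imwrite('pics/f2.png',cv2.resize(s[100:300,130:400],None,fx=2.8,fy=2.8))
print(r.observe()['clock'])
E
```

```text
clock: 47.6
tool_pos: [0.6998, -0.0266, 0.1812]
tcp_rot: [-3.14, 0.099, -0.001]
wrist_force: [0.3, -0.3, 0.7]
opening: 0.0599
clock: 48.8
tool_pos: [0.5006, -0.0265, 0.2201]
tcp_rot: [-3.14, 0.099, -0.003]
wrist_force: [0.9, -0.3, -0.8]
opening: 0.0601
blue [250.7 143.8] 41 [ 0.64287969 -0.02146512]
green [251.8 122.9] 69 [ 0.69980605 -0.02617522]
red [335.5 208.5] 106 [ 0.46371452 -0.24178819]
clay attempt to get argmax of an empty sequence
48.9
```

View pics/f.png

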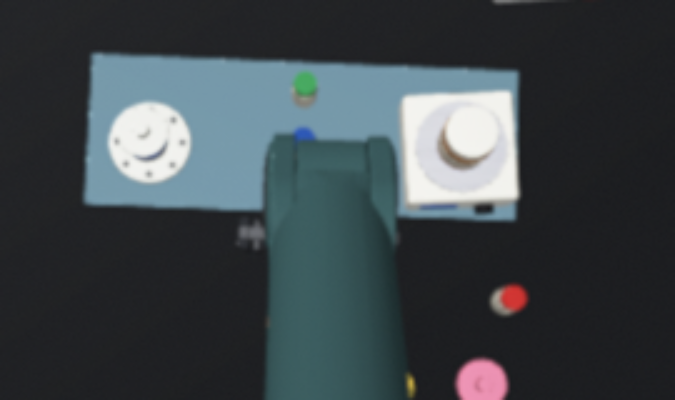

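View pics/f2.png

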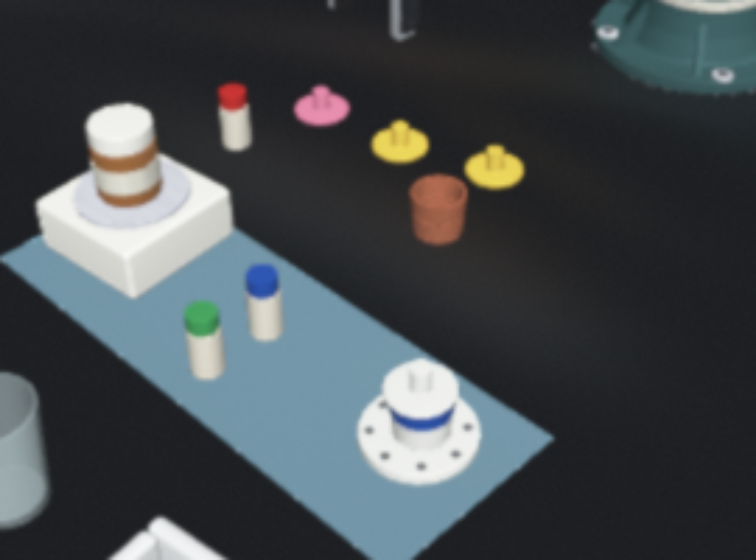

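Everything is upright and in place. Jar cap is at (468,132), vials at (305,83) and (304,133), and the lidded crucible at (147,133). One last number for the jar, then I hand in.

```bash
python3 - <<'E'
from h import *
print('jar',ray('top',(317.4,143),.128)); print('knob',ray('top',(130+144/2.5,90+132/2.5),.079))
r.close_job()
E
```

```text
jar [ 0.62631641 -0.18923485  0.128     ]
knob [0.64551231 0.14498832 0.079     ]
the job is handed in; nothing more can be done
```

The moisture run is set out and handed in after about 49 s of the 128 s allowed. I placed the crucible on the tile, put the white lid on it, set the jar on the stirrer plate, then stood the blue and green vials on the mat.

Last checks, from the final top and scene pictures:

| Item | Found at (m) | Intended (m) | Off by |
|---|---|---|---|
| Jar | (0.626, -0.189) | plate centre (0.629, -0.192) | about 4 mm |
| Lid knob | (0.646, 0.145) | crucible where it was let go (0.651, 0.148) | 6–7 mm, read by eye |
| Blue vial | (0.639, -0.022) | midpoint (0.6395, -0.0225) | under 1 mm |
| Green vial | (0.700, -0.026) | (0.699, -0.026), 6 cm behind blue | under 1 mm |

- **Upright:** the jar, crucible, lid and both vials look upright and free of the gripper.
- **Lid:** the 6–7 mm reading is close to the 8 mm limit. However, the lid made contact at the seated height, was lowered within 1–2 mm of the crucible's measured centre, and sits level in the pictures.
- **Blue vial:** I measured it before the arm came back. In the final top picture the arm half covers it, and that reading was (0.643, -0.021).
- **Bystanders:** the red-capped vial measured the same as at the start. The clay crucible was hidden by the arm in the final top picture, so I only saw it upright in the scene view, with no measurement.
- **Calibration:** readings of the plate centre differed by up to 6 mm between cameras, and I used a value in between.

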